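Load the UV tool steriliser and restart it

ROBOT

A 6-joint arm with a two-finger parallel gripper is mounted at the origin on a cart in front of the work surface, level with it; the furniture and walls round the work are solid. World frame = base frame: x ahead of the robot, y to its left, z up, the work surface at z = 0. Lengths are in m, angles in degrees, forces in N, time in s.
With the tool pointing down it reaches from about 0.35 to 0.8 m from the base axis. Payload 7.3 kg.
Tool frame: the origin (TCP) lies at the very end of the fingers, on their centre line; the grasp point (between the pads) lies 19 mm behind it; z points along the fingers, y is the line along which they close (so a half turn about z gives the same grasp; the last joint's range is limited). The gripper opens to 85 mm and grips with 20 to 120 N. Pads are 22 mm wide; open, the fingers measure 114 mm over their backs; the gripper's body (76 mm by 85 mm) begins 54 mm behind the grasp point. The pads swing forward as they close: fully open they stand 13 mm farther back than shut.
Start: joints at [-83.766, 19.595, 87.324, -0, 73.075, -8.365], TCP at [0.132, -0.508, 0.231] pointing down, gripper open.
Joint ranges: [-145.02, 145.02], [-44.19, 115.74], [2.07, 154.8], [-57.11, 237.11], [16.16, 152.29], [-177.93, 177.93]. Speed limits (degrees/s): [147.25, 147.25, 180, 180, 180, 180].

INTERFACE

Orientations are given as [roll, pitch, yaw] about the fixed x, y, z axes, in that order (R = Rz(yaw) Ry(pitch) Rx(roll)).
In Python, from workcell import ctrl gives the robot as it stands. The module is installed in compiled form; this text tells all that it offers.
- The arm moves only by the tool apply_moves, never from a script. Its argument "motion" is a list that holds one entry, the list of rows, each a list of 4 numbers: the shift along the world's x, y, z in mm, then the turn about the world's z in rad. In form: [[[tx, ty, tz, yaw], ...]]. A call has 1 to 5 rows; each row shifts and turns the commanded pose from where the row before left it; what a row does not reach is not made up. A row lasts 1/8 s, in which the tool goes at most 62.5 mm and 10.7 degrees, less where a joint would pass 70% of its speed; a pose out of reach is approached as far as the arm can. A call is refused whole if a number of a shift passes 62.5 or a number of a turn 0.188, either way. A call with a gripper value outside its range is refused whole. "fingers" is the gripper's target within -1 to 1 (fully open at 1, half-way at 0, shut at -1), set as the call begins (left out, the last holds). The fingers move at their own pace and stop on an object; "squeeze" is the grip in N (left out, the last holds). Time passes only in rows, so rows that do not move let the fingers close. It gives the time, the measured TCP pose, the force, the opening and the grip force at its end, in the units of the state.
- ctrl.observe(): the state, without advancing time (a new reading comes with each control period).
- ctrl.capture(name): name is "side" or "top" or "wrist"; returns the picture (480x640x3 uint8, red, green, blue); there is no depth.
- ctrl.get_calibration(name): a dict with "camera_matrix" (3x3 intrinsics, pixels), "eye" and "attitude" of the camera in the world; the wrist camera has in their place "mount" (4x4, takes a point from camera to tool coordinates, whose origin is the TCP and whose axes are the flange's). Camera axes: x right, y up, looking along -z (the intrinsics and any distortion apply to the point x, -y, -z); pixel columns grow to the right and rows downward; lengths in m; the calibration is good to about 2 mm. The wrist camera is an equidistant fisheye: a pixel r from the principal point sees the ray r / f radians off the axis. A picture is of the moment at which its call begins: read the wrist's pose just before it. get_calibration takes no time and is no camera call.
- ctrl.sign_off(): hands the job in; it is judged then, once.
The state is a dict: "time_s": time; "q": joint angles; "dq": joint speeds; "effort": joint torques, N m; "tool_pos": TCP position; "eef_rot": TCP orientation; "ft_force": force on the tool from outside, world axes, zero at the start; "wrist_torque": the same for the moment, N m; "opening": opening from 0.0 (shut) to 1.0 (fully open); "gripper_force": force on a finger pad.
Only numpy, scipy, OpenCV 4.12 (cv2) and the standard library are available. Lean on these libraries where they do the work, as an engineer would, in place of code of your own. Each camera call takes 0.05 s, during which the arm holds its last target. There are 200 camera calls.

TASK

The UV tool steriliser is still running empty: turn its red rotary handle off before you open it, then press the red thumb latch so that the lid springs fully open, and stand every piping nozzle and pastry cutter from the drying mat upright on the chamber floor. Press the lid down until it snaps shut and only then turn the handle back on, since the lamp must never be on while the lid is open; leave the cup, the timer and the jar where they stand.

Things in the scene. Friction and masses are not known exactly. Their poses are not given: they have to be found in the camera images.
- chamber_floor (a point): Centre of the chamber floor (22 above the counter) of the UV steriliser: a fixed white appliance 170 deep (x, front to back), 360 wide (y, to its left), 88 high. Chamber = its left part: inside 150 (x) x 230 (y), walls 10 thick, rim 62 above this floor. Control housing = right part: centre line 180 from here toward -y, top 66 above this floor. This frame's z is up.
- lid_hinge (a point): Middle of the lid's hinge axis, which runs along the steriliser's y at the chamber's back rim: 80 behind (+x) and 64 above chamber_floor. Fixed to the steriliser.
- lid_edge (a point): Point on the lid's outer face: 150 from the hinge axis, 14 outside the hinge plane, midway along the width, 16 short of the free front edge. Lid: white plate with amber window, 248 wide, 170 deep, 13 thick; two lamp tubes stand 13 out of its inner face. This frame turns with the lid.
- lid (a joint): Lid angle, rad: 0 shut and latched, 1.75 fully open (10 degrees past upright). Sprung open and damped: rises in 1 to 2 s. A push on the outer face near the free edge closes it: 1 to 3 N on the way, 4 to 8 N at the front edge to snap past the catch, just before its stop at -0.012. Unlatched, it springs open again.
- latch_pad (a point): Press point on the red ribbed thumb pad of the latch, a rocker at the middle of the steriliser's front. Pad 36 (x) x 38 (y), its top 70 above the counter; this point is 13 from its front end and 37 in front of the front wall. A black catch stands between pad and lid: its face is 21 behind this point and it rises 36 above the pad.
- latch (a joint): Angle of the thumb latch, rad: 0 at rest, 0.28 fully down (pad 9 lower at latch_pad); springs back. From about 0.1 it frees the lid. Pressed straight down at latch_pad it takes about 2.5 N there, 5 N fully down.
- switch_grip (a point): Grip point of the red rotary handle on top of the control housing, on its vertical axis: a bar 60 long, 14 thick, standing 30 above a red disc of radius 25; this point is 12 below the bar's top, 18 above the disc. The bar lies along this frame's y.
- switch (a joint): Angle of the rotary handle, rad: 0 off (bar across, along the steriliser's y), 1.571 on (bar along the steriliser's x, front to back). Grows clockwise seen from above. An over-centre spring (0.07 N m at most) throws it to the nearer end, so it rests only at off or on.
- drying_mat: Dark rubber drying mat, 220 x 220 x 4, fixed; origin at the centre of its underside on the counter. The washed tools stand on it.
- nozzle_1_mid (a point): Plain steel piping nozzle, 44 high, straight heavy collar 38 across and 18 high at the foot, with a bead 39 across at its top, then tapering to a tip 14 to 21 across; stands upright. Point on its axis 22 above its foot; z up along the axis. May be absent (None).
- nozzle_2_mid (a point): Wide-mouthed steel piping nozzle, 44 high, straight heavy collar 38 across and 18 high at the foot, with a bead 39 across at its top, then tapering to a tip 14 to 21 across; stands upright. Point on its axis 22 above its foot; z up along the axis. May be absent (None).
- nozzle_3_mid (a point): Brass-coloured piping nozzle, 46 high, straight heavy collar 38 across and 18 high at the foot, with a bead 39 across at its top, then tapering to a tip 14 to 21 across; stands upright. Point on its axis 22 above its foot; z up along the axis. May be absent (None).
- cutter_1_mid (a point): Small round steel pastry cutter, 36 high, ring open at both ends, straight sides with a rolled rim on top, 47 across there and 44 below, wall 2.5; stands upright. Point on its axis 18 above its foot; z up along the axis. May be absent (None).
- cutter_2_mid (a point): Large round steel pastry cutter, 36 high, ring open at both ends, straight sides with a rolled rim on top, 55 across there and 52 below, wall 2.5; stands upright. Point on its axis 18 above its foot; z up along the axis. May be absent (None).
- enamel_cup: Green and white cup, 64 x 89 x 48, near the mat; bystander, origin under its middle.
- dough_timer: Cream wind-up timer, 64 across, 56 high, beyond the mat; bystander, origin under its middle.
- jam_jar_1: Jam jar with red lid, 65 across, 97 high, right of the steriliser; bystander, origin under its middle.
Not all that is in view belongs to the job. Leave any blue or purple look-alike of the part that bears cutter_2_mid alone.

How it is judged:
By the outcome, as a careful person would: the job done as asked, in the order asked, and still so for the second after the job is handed in, with the robot touching nothing.
Of nozzle_1, nozzle_2, nozzle_3, cutter_1, cutter_2 only 3 to 5 are there at a start; the rules pass over those that are not, and their reading is None.
At some moment in a run one of nozzle_1, nozzle_2, nozzle_3, cutter_1, cutter_2 may be knocked a few centimetres aside while the robot is not near it.
It also fails if it takes over 210 s, if anything falls off the work surface, if the arm or the gripper's body presses on something with over 40 N, if the wrist force passes 120 N, or if a joint passes its speed limit or range.

## Working session

There is one attempt and no reset: what is moved stays moved. The work goes in short steps, Python scripts to look and compute and a tool call to move; the robot and the scene stay as the last step left them, time stands still between calls to the robot, and variables do not carry over. Pictures are saved under pics/ and viewed, at most 14 in all, crops included, and the job is handed in when it is done.

Besides the shell and the picture viewer there is one more tool, called after "Emit:" as name([rows], argument=value, ...), one row to a line, values as JSON. apply_moves: Moves the arm, as the interface text tells. Its arguments: {"type":"object","properties":{"motion":{"type":"array"},"fingers":{"type":"number"},"squeeze":{"type":"number"}},"required":["motion"]}

```bash
mkdir -p pics
python3 - <<'E'
from workcell import ctrl
import cv2,numpy as np
s=ctrl.observe();print(s)
for n in("side","top","wrist"):
    print(n,ctrl.get_calibration(n))
    cv2.imwrite(f"pics/{n}0.png",ctrl.capture(n)[:,:,::-1])
E
```

```text
{'time_s': 0.0, 'q': array([-8.37670990e+01,  1.96363787e+01,  8.73740982e+01,  5.64837969e-04,
        7.30753321e+01, -8.36543105e+00]), 'dq': array([ 0.00546272,  0.11071745,  0.02004941,  0.09564701, -0.01556658,
       -0.02622871]), 'effort': array([ 3.16396632e-03, -4.33666670e+01, -2.46011657e+01,  3.22942014e-05,
        7.68832950e-03, -3.69603833e-05]), 'tool_pos': array([ 0.13230234, -0.50766521,  0.23064556]), 'eef_rot': array([-1.79915182e+02, -1.30184078e-02,  1.45981575e+01]), 'ft_force': array([-0.1724081 , -0.07403299,  0.4765227 ]), 'wrist_torque': array([0.02673079, 0.03086202, 0.04595347]), 'gripper_force': 0.0, 'opening': 1.0057809893347043}
side {'camera_matrix': array([[573.77564333,   0.        , 319.83841717],
       [  0.        , 573.77564333, 245.30620538],
       [  0.        ,   0.        ,   1.        ]]), 'eye': array([0.25749279, 1.65357764, 0.97059191]), 'attitude': array([  61.63362686,    1.11089143, -171.55857556])}
top {'camera_matrix': array([[601.64989519,   0.        , 322.13647763],
       [  0.        , 601.64989519, 235.70173918],
       [  0.        ,   0.        ,   1.        ]]), 'eye': array([0.41606531, 0.04681328, 1.74549718]), 'attitude': array([  2.94497251,   0.50237761, -90.36938305])}
wrist {'camera_matrix': array([[371.64829954,   0.        , 322.06702657],
       [  0.        , 371.64829954, 238.78438302],
       [  0.        ,   0.        ,   1.        ]]), 'mount': array([[ 9.53283249e-04,  9.44512562e-01,  3.28473912e-01,
         8.45608127e-02],
       [ 9.99999351e-01, -6.95216980e-04, -9.03089860e-04,
        -4.67695342e-06],
       [-6.24619077e-04,  3.28474559e-01, -9.44512612e-01,
        -1.42358379e-01],
       [ 0.00000000e+00,  0.00000000e+00,  0.00000000e+00,
         1.00000000e+00]])}
```

View pics/top0.png

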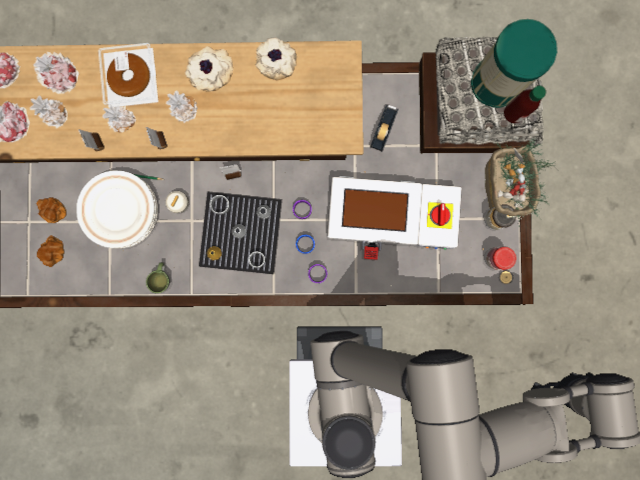

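View pics/side0.png

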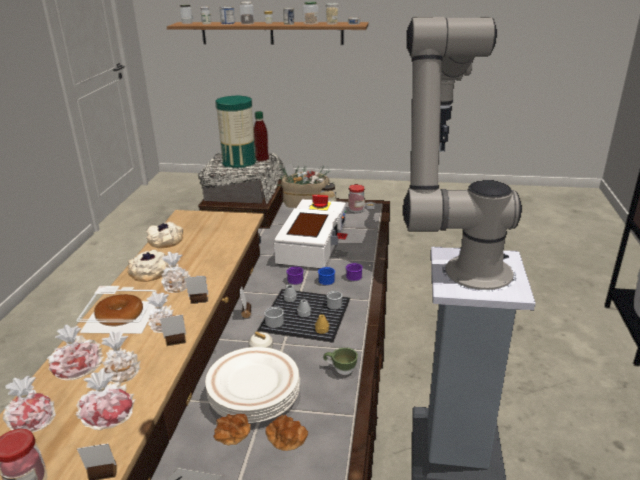

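The top view shows the steriliser at about (395,211), with the handle at (440,215) and the latch at (371,252). The mat tools are rings at (219,204) and (257,260), and nozzles at (263,212), (239,231) and brass (214,254). The blue and purple look-alike rings at (302,208), (305,242) and (317,271) stand off the mat. I'll measure these in an enlarged crop.

```bash
cat > h.py <<'E'
from workcell import ctrl
import cv2,numpy as np
from scipy.spatial.transform import Rotation as Ro
def cam(n):
    c=ctrl.get_calibration(n); return c["camera_matrix"],np.array(c["eye"]),Ro.from_euler("xyz",c["attitude"],degrees=True).as_matrix()
def ray(n,uv):
    K,e,R=cam(n); d=np.linalg.inv(K)@[uv[0],uv[1],1]; return e,R@[d[0],-d[1],-d[2]]
def onz(n,uv,z):
    e,d=ray(n,uv); return e+d*(z-e[2])/d[2]
def proj(n,p):
    K,e,R=cam(n); q=R.T@(np.array(p)-e); q=K@[q[0],-q[1],-q[2]]; return q[:2]/q[2]
def wcam():
    s=ctrl.observe(); c=ctrl.get_calibration("wrist"); T=np.eye(4); T[:3,:3]=Ro.from_euler("xyz",s["eef_rot"],degrees=True).as_matrix(); T[:3,3]=s["tool_pos"]
    return c["camera_matrix"],T@c["mount"]
def wonz(uv,z,kt):
    K,T=kt; x=(np.array(uv)-K[:2,2])/K[0,0]; r=np.hypot(*x); d=np.array([x[0]/r*np.sin(r),-x[1]/r*np.sin(r),-np.cos(r)]); d=T[:3,:3]@d
    return T[:3,3]+d*(z-T[2,3])/d[2]
def save(im,f): cv2.imwrite("pics/"+f,im[:,:,::-1])
E
python3 - <<'E'
from h import *
im=ctrl.capture("top"); save(cv2.resize(im[170:300,190:320],None,fx=4.6,fy=4.6,interpolation=cv2.INTER_CUBIC),"c1.png")
h=cv2.cvtColor(im,cv2.COLOR_RGB2HSV)
def blobs(name,m,z,roi,amin=15):
    k=np.zeros_like(m);a,b,c,d=roi;k[c:d,a:b]=m[c:d,a:b]
    for c in cv2.findContours(k,cv2.RETR_EXTERNAL,cv2.CHAIN_APPROX_NONE)[0]:
        if cv2.contourArea(c)>=amin:
            (u,v),(w,hh),an=cv2.minAreaRect(c);print(name,np.round([u,v,w,hh,an],1),"->",onz("top",(u,v),z).round(4),"box",[onz("top",p,z).round(3)[:2].tolist() for p in cv2.boxPoints(((u,v),(w,hh),an))])
red=cv2.inRange(h,(0,150,80),(6,255,255))|cv2.inRange(h,(174,150,80),(180,255,255))
blobs("red",red,.11,(350,470,180,270))
yel=cv2.inRange(h,(22,120,120),(35,255,255)); blobs("yel",yel,.088,(400,470,180,270))
wh=cv2.inRange(h,(0,0,205),(180,40,255)); blobs("white",wh,.088,(320,470,165,262),300)
amb=cv2.inRange(h,(5,120,60),(15,255,200)); blobs("amb",amb,.10,(330,420,180,240),100)
dk=cv2.inRange(h,(0,0,0),(180,255,70)); dk=cv2.morphologyEx(dk,cv2.MORPH_CLOSE,np.ones((9,9))); blobs("mat",dk,.004,(190,290,180,285),1000)
E
```

```text
red [370.9 252.5  13.4  12.3   6.3] -> [ 0.4537 -0.0715  0.11  ] box [[0.439, -0.052], [0.472, -0.056], [0.468, -0.092], [0.435, -0.088]]
red [440.8 214.3  17.   19.1  45. ] -> [ 0.5565 -0.2627  0.11  ] box [[0.555, -0.228], [0.591, -0.265], [0.558, -0.297], [0.522, -0.26]]
yel [439.4 215.3  24.6  24.3   3.8] -> [ 0.5555 -0.263   0.088 ] box [[0.525, -0.226], [0.592, -0.232], [0.587, -0.3], [0.52, -0.294]]
yel [431.5 205.2   8.2  15.6  48. ] -> [ 0.5836 -0.2418  0.088 ] box [[0.578, -0.218], [0.606, -0.251], [0.589, -0.265], [0.561, -0.233]]
white [399.6 212.4 139.5  61.7   4.3] -> [ 0.5645 -0.1534  0.088 ] box [[0.495, 0.045], [0.666, 0.031], [0.634, -0.353], [0.464, -0.337]]
amb [374.9 209.6  62.3  36.1   4.4] -> [ 0.5716 -0.0844  0.1   ] box [[0.529, 0.005], [0.628, -0.004], [0.614, -0.174], [0.515, -0.165]]
mat [239.8 232.6  74.8  75.1   6.2] -> [0.5165 0.3005 0.004 ] box [[0.421, 0.42], [0.638, 0.397], [0.613, 0.18], [0.396, 0.205]]
```

View pics/c1.png

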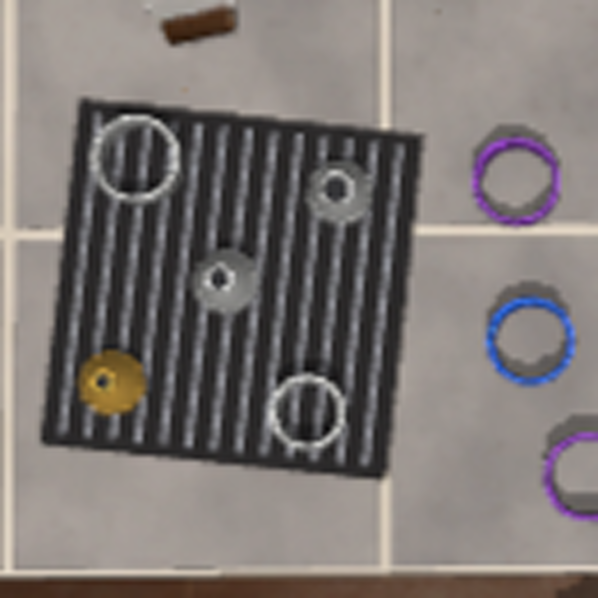

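Run:
```python
from h import *
f=lambda x,y:(x/4.6+190-.4,y/4.6+170-.4)
for n,p,z in(("cut2",(135,158),.04),("cut1",(308,411),.04),("noz338",(340,192),.022),("noz225",(226,281),.022),("brass",(114,381),.022)): print(n,onz("top",f(*p),z).round(4))
print("latch pad",onz("top",(370.9,252.5),.07).round(4),"panel",onz("top",(439.4,215.3),.088).round(4))
im=ctrl.capture("side");h=cv2.cvtColor(im,cv2.COLOR_RGB2HSV)
red=cv2.inRange(h,(0,150,70),(6,255,255))|cv2.inRange(h,(174,150,70),(180,255,255))
sub=red[185:215,300:345];ys,xs=np.nonzero(sub);print(xs.min()+300,xs.max()+300,ys.min()+185,ys.max()+185)
for z in(.088,.094,.112,.124,.13):print(z,proj("side",(.5555,-.263,z)).round(1))
save(cv2.resize(im[180:300,240:380],None,fx=5,fy=5,interpolation=cv2.INTER_CUBIC),"s1.png")
```

```text
cut2 [0.5966 0.3548 0.04  ]
cut1 [0.4392 0.2476 0.04  ]
noz338 [0.5762 0.2296 0.022 ]
noz225 [0.5209 0.3009 0.022 ]
brass [0.4589 0.3708 0.022 ]
latch pad [ 0.4546 -0.0744  0.07  ] panel [ 0.5556 -0.2631  0.088 ]
312 327 195 206
0.088 [320.8 206.2]
0.094 [320.8 204.7]
0.112 [320.7 200.3]
0.124 [320.7 197.3]
0.13 [320.6 195.8]
```

View pics/s1.png

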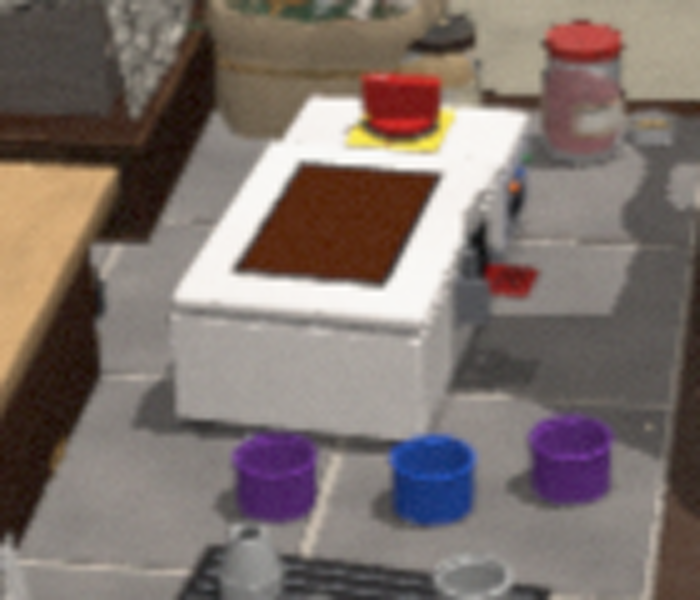

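The crop shows the handle bar on top of the housing, with its top at about z 0.13 and lying front to back, so it is on. The red latch pad is at the front. All five tools are on the mat: the large ring (135,158), the small ring (308,411), two steel nozzles and the brass one. The rings off the mat are purple and blue, so I leave them. Now I move above the handle.

Emit:
apply_moves([
  [[35,20,-2,-0.028],[35,20,-2,-0.028],[35,20,-2,-0.028],[35,20,-2,-0.028],[35,20,-2,-0.028]],
], fingers=0.3, squeeze=40)

```text
time_s: 0.88
tool_pos: [0.3084, -0.4073, 0.2212]
eef_rot: [180.0, 0.0, 6.5]
ft_force: [0.2, 0.2, 0.0]
opening: 0.648
gripper_force: 0.0
```

Emit:
apply_moves([
  [[35,20,-2,-0.028],[35,20,-2,-0.028],[35,20,-2,-0.028],[35,20,-2,-0.028],[35,20,-2,-0.028]],
])

```text
time_s: 1.5
tool_pos: [0.4834, -0.3073, 0.2111]
eef_rot: [180.0, 0.0, -1.5]
ft_force: [0.3, -0.5, 0.6]
opening: 0.645
gripper_force: 0.0
```

Emit:
apply_moves([
  [[35,20,-2,-0.028],[35,20,-2,-0.028],[0,0,0,0],[0,0,0,0]],
])

```text
time_s: 2.0
tool_pos: [0.5519, -0.2681, 0.207]
eef_rot: [180.0, 0.1, -4.6]
ft_force: [0.5, 0.2, -0.1]
opening: 0.656
gripper_force: 0.0
```

Run:
```python
from h import *
s=ctrl.observe();print(s["tool_pos"],s["eef_rot"],s["opening"],s["ft_force"],s["q"].round(1))
kt=wcam();im=ctrl.capture("wrist");save(im,"w1.png");h=cv2.cvtColor(im,cv2.COLOR_RGB2HSV)
red=cv2.inRange(h,(0,150,70),(6,255,255))|cv2.inRange(h,(174,150,70),(180,255,255))
for c in cv2.findContours(red,0,1)[0]:
    if cv2.contourArea(c)>100:
        r=cv2.minAreaRect(c);print(np.round(r[0]+r[1],0),r[2],wonz(r[0],.11,kt).round(4),wonz(r[0],.13,kt).round(4))
```

```text
[ 0.55188522 -0.26811635  0.20697281] [ 1.79999688e+02  5.90879327e-02 -4.61920774e+00] 0.6556998710086787 [ 0.48393983  0.24284081 -0.07531075] [-33.   30.   74.5  -0.   75.5  61.6]
[139. 334.  23.  30.] 90.0 [ 0.48   -0.1072  0.11  ] [ 0.493  -0.1212  0.13  ]
[515. 332.  54.  65.] 33.6900634765625 [ 0.4556 -0.4265  0.11  ] [ 0.4707 -0.4138  0.13  ]
[319. 234.  87.  69.] 59.036251068115234 [ 0.557  -0.2667  0.11  ] [ 0.5637 -0.2674  0.13  ]
[592. 135.  29.  51.] 9.211027145385742 [ 0.6205 -0.4817  0.11  ] [ 0.6218 -0.4644  0.13  ]
[605. 112.  27.  15.] 7.125016689300537 [ 0.6402 -0.4961  0.11  ] [ 0.6398 -0.4777  0.13  ]
```

View pics/w1.png

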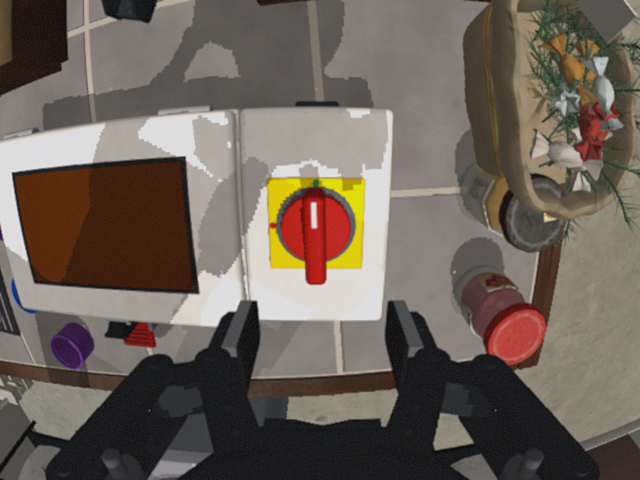

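The wrist view shows the handle bar front to back at (315,235), with its disc at (315,225). It needs about +4 mm in x and +4 mm in y. I go down, close and turn counter-clockwise.

Emit:
apply_moves([
  [[4,4,-20,0],[0,0,-25,0],[0,0,-25,0],[0,0,-20,0],[0,0,-10,0]],
], fingers=0.1)

```text
time_s: 2.68
tool_pos: [0.5552, -0.2647, 0.1065]
eef_rot: [-180.0, 0.1, -4.7]
ft_force: [0.4, -0.3, 1.1]
opening: 0.548
gripper_force: 0.0
```

Emit:
apply_moves([
  [[0,0,0,0],[0,0,0,0],[0,0,0,0],[0,0,0,0],[0,0,0,0]],
], fingers=-1, squeeze=30)

```text
time_s: 3.3
tool_pos: [0.5567, -0.2638, 0.1084]
eef_rot: [180.0, -0.1, -4.6]
ft_force: [-1.3, 4.1, 5.4]
opening: 0.154
gripper_force: 34.7
```

Emit:
apply_moves([
  [[0,1,2,0.175],[0,0,0,0.175],[0,0,0,0.175],[0,0,0,0.175],[0,0,0,0.175]],
])

```text
time_s: 3.92
tool_pos: [0.5571, -0.2646, 0.1085]
eef_rot: [179.8, 0.0, 45.8]
ft_force: [3.7, -4.4, -8.4]
opening: 0.158
gripper_force: 32.8
```

Emit:
apply_moves([
  [[0,0,0,0.175],[0,0,0,0.175],[0,0,0,0.175],[0,0,0,0.175],[0,0,0,0]],
])

```text
time_s: 4.55
tool_pos: [0.5578, -0.2648, 0.1085]
eef_rot: [179.8, 0.1, 85.6]
ft_force: [7.4, -4.5, -9.9]
opening: 0.157
gripper_force: 33.0
```

Emit:
apply_moves([
  [[0,0,0,0],[0,0,0,0],[0,0,0,0],[0,0,30,0],[0,0,50,0]],
], fingers=0.1)

```text
time_s: 5.18
tool_pos: [0.5553, -0.2624, 0.1886]
eef_rot: [-179.8, -0.1, 85.6]
ft_force: [-0.2, -1.3, -0.2]
opening: 0.548
gripper_force: 0.0
```

Run:
```python
from h import *
kt=wcam();print(ctrl.observe()["tool_pos"])
save(ctrl.capture("wrist"),"w2.png");t=ctrl.capture("top");save(t,"t2.png")
```

```text
[ 0.55533308 -0.26244703  0.18857582]
```

View pics/w2.png

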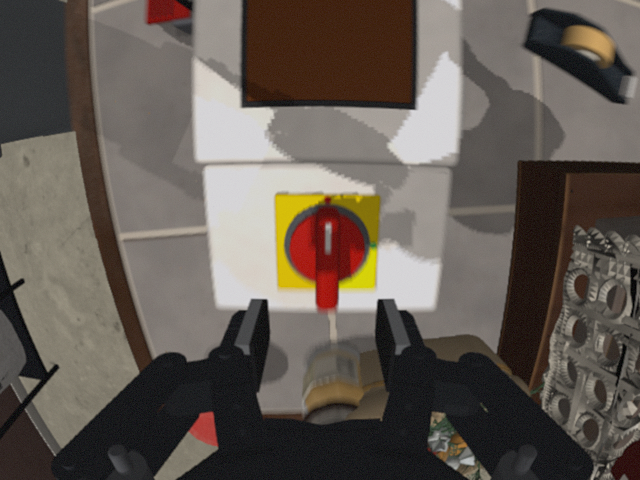

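The bar now lies across at (327,245), so the handle is off. Next I move above the latch with the fingers shut and turn so the camera faces the robot.

Emit:
apply_moves([
  [[-11,19,4,0.157],[-11,19,0,0.157],[-11,19,0,0.157],[-11,19,0,0.157],[-11,19,0,0.157]],
], fingers=-1)

```text
time_s: 5.9
tool_pos: [0.5008, -0.1674, 0.1931]
eef_rot: [-180.0, -0.0, 130.9]
ft_force: [-0.9, 0.2, 0.4]
opening: 0.0
gripper_force: 0.0
```

Emit:
apply_moves([
  [[-11,19,0,0.157],[-11,19,0,0.157],[-11,19,0,0.157],[-11,19,0,0.157],[-11,19,0,0.157]],
])

```text
time_s: 6.52
tool_pos: [0.4458, -0.0724, 0.1932]
eef_rot: [-180.0, 0.0, 175.8]
ft_force: [0.5, 0.3, -0.7]
opening: 0.003
gripper_force: 0.0
```

Emit:
apply_moves([
  [[0,0,0,0],[0,0,-30,0],[0,0,-30,0],[0,0,-30,0],[0,0,-20,0]],
])

```text
time_s: 7.15
tool_pos: [0.4464, -0.0736, 0.082]
eef_rot: [180.0, -0.0, 175.4]
ft_force: [0.8, -0.2, -0.2]
opening: 0.003
gripper_force: 0.0
```

Run:
```python
from h import *
s=ctrl.observe();print(s["tool_pos"],s["eef_rot"],s["ft_force"],s["opening"])
```

```text
[ 0.44637258 -0.07363233  0.08196255] [ 1.79996636e+02 -4.03497213e-02  1.75354321e+02] [ 0.80153377 -0.24568115 -0.1725782 ] 0.0025170402220595876
```

Emit:
apply_moves([
  [[-1,0,-8,0],[0,0,-4,0],[0,0,-3,0],[0,0,-3,0],[0,0,-2,0]],
])

```text
time_s: 7.78
tool_pos: [0.4453, -0.0732, 0.0636]
eef_rot: [-180.0, 0.0, 175.5]
ft_force: [-3.2, -0.6, 3.4]
opening: 0.003
gripper_force: 2.1
```

Emit:
apply_moves([
  [[0,0,-1,0],[0,0,0,0],[-20,0,4,0],[-40,0,5,0],[-40,0,20,0]],
])

```text
time_s: 8.4
tool_pos: [0.3442, -0.0726, 0.0909]
eef_rot: [179.9, -0.1, 175.6]
ft_force: [0.6, 0.1, -0.7]
opening: -0.001
gripper_force: 0.0
```

Emit:
apply_moves([
  [[0,0,40,0],[0,0,50,0],[0,0,50,0],[0,0,40,0],[0,0,0,0]],
])

```text
time_s: 9.02
tool_pos: [0.3471, -0.0735, 0.2739]
eef_rot: [-179.9, 0.4, 175.6]
ft_force: [-0.4, -0.1, -1.1]
opening: 0.001
gripper_force: 0.0
```

Run:
```python
from h import *
s=ctrl.observe();print(s["tool_pos"],s["ft_force"])
a=ctrl.capture("top")[150:300,190:480];b=ctrl.capture("side")[160:340,220:400]
save(np.hstack([cv2.resize(a,(500,259)),cv2.resize(b,(259,259))]),"o1.png")
```

```text
[ 0.34709816 -0.07347045  0.27391898] [-0.44348572 -0.09877257 -1.0566158 ]
```

View pics/o1.png

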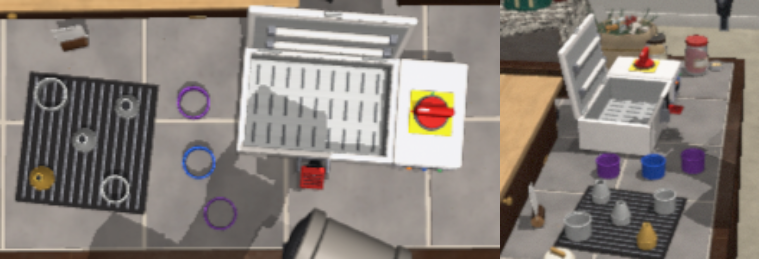

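The lid is open (at top of crop) and the handle still lies across. All five tools are untouched on the mat, with nozzle 1 at (126,106), nozzle 2 at (85,140) and brass at (40,178) in the crop. I go above the first nozzle at (0.576, 0.230).

Emit:
apply_moves([
  [[23,30,-8,0],[23,30,-8,0],[23,30,-8,0],[23,30,-8,0],[23,30,-8,0]],
], fingers=0.4, squeeze=40)

```text
time_s: 9.75
tool_pos: [0.4603, 0.0782, 0.2292]
eef_rot: [180.0, -0.2, 175.6]
ft_force: [-0.0, -0.7, -0.8]
opening: 0.695
gripper_force: 0.0
```

Emit:
apply_moves([
  [[23,30,-14,0],[23,30,-14,0],[23,30,-14,0],[23,30,-14,0],[23,30,-14,0]],
])

```text
time_s: 10.38
tool_pos: [0.575, 0.2279, 0.1584]
eef_rot: [-180.0, -0.2, 175.5]
ft_force: [1.1, 0.7, 0.6]
opening: 0.7
gripper_force: 0.0
```

Emit:
apply_moves([
  [[0,0,0,0],[0,0,0,0]],
])

```text
time_s: 10.62
tool_pos: [0.5744, 0.2265, 0.1599]
eef_rot: [-179.9, -0.2, 175.6]
ft_force: [0.3, -0.6, -0.9]
opening: 0.7
gripper_force: 0.0
```

```bash
cat > tools.py <<'E'
from h import *
def show(f):
    s=ctrl.observe();print(s["time_s"],s["tool_pos"].round(4),s["eef_rot"].round(1),s["opening"])
    kt=wcam();im=ctrl.capture("wrist")
    for n,p in dict(cut2=(.5966,.3548,.04),cut1=(.4392,.2476,.04),n338=(.5762,.2296,.048),n225=(.5209,.3009,.048),br=(.4589,.3708,.05)).items():
        K,T=kt;q=np.linalg.inv(T)@[*p,1];a=np.arctan2(np.hypot(q[0],q[1]),-q[2]);r=np.hypot(q[0],q[1]);u=K[:2,2]+K[0,0]*a*np.array([q[0],-q[1]])/r
        cv2.circle(im,tuple(int(v) for v in u),4,(255,0,255),-1);print(n,u.round(0))
    save(im,f)
E
python3 -c "from tools import *;show('w3.png')"
```

```text
10.625 [0.5744 0.2265 0.1599] [-179.9   -0.2  175.6] 0.6997697296704216
cut2 [484. 247.]
cut1 [338.  43.]
n338 [327. 237.]
n225 [423. 155.]
br [510.  70.]
```

View pics/w3.png

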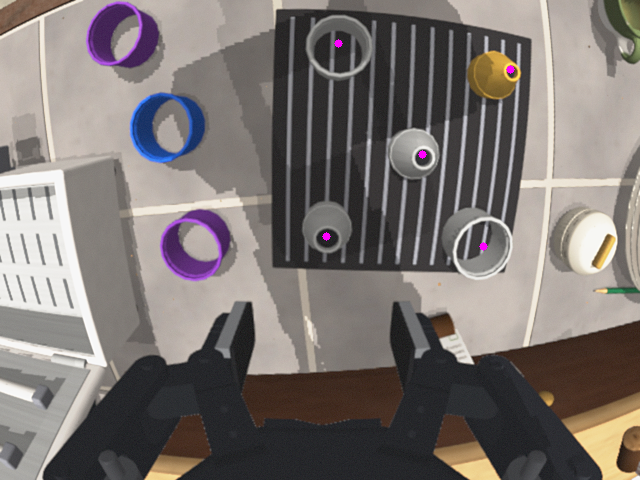

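The projected tip positions sit on the nozzle tips (n338 at (327,237), n225 at (423,155), brass at (510,70)), and the rings agree too. I pick the first nozzle.

Emit:
apply_moves([
  [[2,3,-35,0],[0,0,-40,0],[0,0,-40,0],[0,0,-25,0],[0,0,-12,0]],
])

```text
time_s: 11.3
tool_pos: [0.5766, 0.229, 0.0085]
eef_rot: [-180.0, -0.1, 175.5]
ft_force: [-0.4, -0.8, 0.8]
opening: 0.697
gripper_force: 0.0
```

Emit:
apply_moves([
  [[0,0,0,0],[0,0,0,0],[0,0,0,0],[0,0,0,0],[0,0,0,0]],
], fingers=-1)

```text
time_s: 11.92
tool_pos: [0.5779, 0.2301, 0.0103]
eef_rot: [180.0, 0.1, 175.5]
ft_force: [-0.7, -0.5, 6.4]
opening: 0.424
gripper_force: 40.4
```

Emit:
apply_moves([
  [[0,0,20,0],[0,0,50,0],[0,0,50,0],[0,-10,20,0],[0,-30,0,0]],
])

```text
time_s: 12.55
tool_pos: [0.5782, 0.1909, 0.1516]
eef_rot: [179.9, 0.2, 175.7]
ft_force: [-0.6, 0.1, -1.2]
opening: 0.421
gripper_force: 40.1
```

Emit:
apply_moves([
  [[1,-34,0,0],[1,-34,0,0],[1,-34,0,0],[1,-34,0,0],[1,-34,0,0]],
])

```text
time_s: 13.18
tool_pos: [0.5821, 0.0189, 0.1492]
eef_rot: [180.0, -0.0, 175.5]
ft_force: [0.7, -0.6, -1.3]
opening: 0.423
gripper_force: 40.1
```

Emit:
apply_moves([
  [[1,-34,0,0],[1,-34,0,0],[1,-34,0,0],[1,-34,0,0],[1,-34,0,0]],
])

```text
time_s: 13.8
tool_pos: [0.5872, -0.1511, 0.1491]
eef_rot: [180.0, -0.0, 175.5]
ft_force: [0.5, 0.0, -0.7]
opening: 0.424
gripper_force: 40.1
```

Emit:
apply_moves([
  [[0,-2,-25,0],[0,0,-40,0],[0,0,-35,0],[0,0,-15,0],[0,0,-5,0]],
])

```text
time_s: 14.42
tool_pos: [0.5873, -0.1494, 0.0293]
eef_rot: [179.8, -0.1, 175.5]
ft_force: [-0.3, 15.7, 12.6]
opening: 0.421
gripper_force: 47.4
```

Run:
```python
from h import *
s=ctrl.observe();print(s["tool_pos"],s["eef_rot"],s["ft_force"],s["opening"])
save(ctrl.capture("wrist"),"w4.png")
```

```text
[ 0.58732702 -0.14942493  0.02929592] [ 1.79789659e+02 -7.19115737e-02  1.75539419e+02] [-0.30204061 15.69960933 12.59008079] 0.42128078916328987
```

View pics/w4.png

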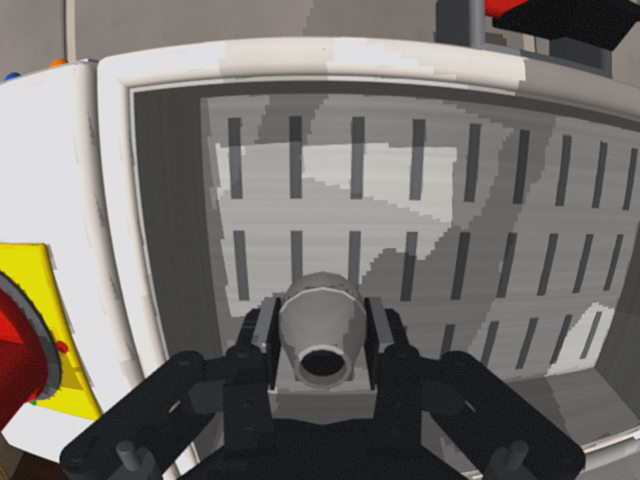

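The wrist view shows the nozzle held over the chamber floor, with the right knuckle pressing on the right wall (+16 N in y). I back off toward the middle and keep all placements within ±47 mm in y, with the last one in the middle gripped along x.

Emit:
apply_moves([
  [[0,5,6,0],[2,10,10,0],[2,4,0,0],[0,0,0,0],[0,0,-6,0]],
])

```text
time_s: 15.1
tool_pos: [0.5915, -0.1333, 0.0394]
eef_rot: [-180.0, 0.0, 175.5]
ft_force: [-0.9, 1.3, 0.0]
opening: 0.417
gripper_force: 47.4
```

Emit:
apply_moves([
  [[0,0,-5,0],[0,0,-3,0],[0,0,-1,0],[0,0,0,0]],
])

```text
time_s: 15.6
tool_pos: [0.5914, -0.1331, 0.0302]
eef_rot: [180.0, -0.0, 175.5]
ft_force: [0.4, 0.1, -0.4]
opening: 0.417
gripper_force: 47.4
```

Emit:
apply_moves([
  [[0,0,-1,0],[0,0,-1,0],[0,0,0,0]],
])

```text
time_s: 15.98
tool_pos: [0.5914, -0.1331, 0.0284]
eef_rot: [180.0, 0.0, 175.5]
ft_force: [0.7, -0.0, -1.1]
opening: 0.416
gripper_force: 47.7
```

Emit:
apply_moves([
  [[0,0,0,0],[0,0,0,0],[0,0,15,0],[0,0,50,0],[0,0,50,0]],
], fingers=0.15)

```text
time_s: 16.6
tool_pos: [0.5912, -0.133, 0.1455]
eef_rot: [180.0, 0.0, 175.5]
ft_force: [0.8, -0.3, -0.4]
opening: 0.573
gripper_force: 0.0
```

Run:
```python
from h import *
s=ctrl.observe();print(s["tool_pos"],s["eef_rot"],s["ft_force"],s["opening"])
w=ctrl.capture("wrist");t=ctrl.capture("top")[165:290,190:420]
save(np.vstack([cv2.resize(w,(533,400))[150:],cv2.resize(t,(533,290))]),"w5.png")
```

```text
[ 0.59124217 -0.13302971  0.14546593] [1.79996051e+02 3.97395694e-03 1.75542081e+02] [ 0.80867725 -0.33047446 -0.35659752] 0.5727807832791246
```

View pics/w5.png

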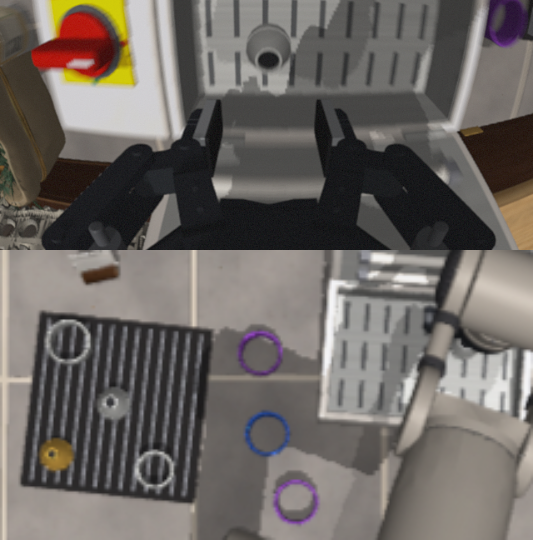

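Nozzle 1 stands upright in the chamber at (268,48) and the other four are where they were. Next is nozzle 2.

Emit:
apply_moves([
  [[-5,31,2,0],[-5,31,2,0],[-5,31,0,0],[-5,31,0,0],[-5,31,0,0]],
], fingers=0.4)

```text
time_s: 17.32
tool_pos: [0.5661, 0.0229, 0.1478]
eef_rot: [180.0, 0.0, 175.5]
ft_force: [0.7, 0.1, -0.7]
opening: 0.699
gripper_force: 0.0
```

Emit:
apply_moves([
  [[-5,31,0,0],[-5,31,0,0],[-5,31,0,0],[-5,31,0,0],[-5,31,0,0]],
])

```text
time_s: 17.95
tool_pos: [0.5411, 0.1779, 0.1478]
eef_rot: [180.0, 0.0, 175.5]
ft_force: [0.0, -0.4, 0.2]
opening: 0.703
gripper_force: 0.0
```

Emit:
apply_moves([
  [[-5,31,0,0],[-5,31,0,0],[-5,31,0,0],[-5,31,0,0],[0,0,0,0]],
])

```text
time_s: 18.58
tool_pos: [0.5207, 0.3027, 0.1476]
eef_rot: [180.0, 0.0, 175.7]
ft_force: [0.0, 0.6, 0.1]
opening: 0.701
gripper_force: 0.0
```

Emit:
apply_moves([
  [[0,0,-30,0],[0,0,-45,0],[0,0,-40,0],[0,0,-20,0],[0,0,-4,0]],
])

```text
time_s: 19.2
tool_pos: [0.5208, 0.2997, 0.0071]
eef_rot: [-179.9, -0.1, 175.5]
ft_force: [0.6, 1.0, 0.8]
opening: 0.702
gripper_force: 0.0
```

Emit:
apply_moves([
  [[0,0,3,0],[0,0,0,0],[0,0,0,0],[0,0,0,0],[0,0,0,0]],
], fingers=-1)

```text
time_s: 19.82
tool_pos: [0.5225, 0.3011, 0.0131]
eef_rot: [179.9, 0.2, 175.5]
ft_force: [-0.7, -1.9, 6.7]
opening: 0.418
gripper_force: 40.5
```

Emit:
apply_moves([
  [[0,0,20,0],[0,0,50,0],[0,0,50,0],[0,-10,20,0],[7,-31,0,0]],
])

```text
time_s: 20.45
tool_pos: [0.5291, 0.2611, 0.1543]
eef_rot: [179.8, 0.3, 175.7]
ft_force: [-0.2, 0.2, -0.1]
opening: 0.418
gripper_force: 40.1
```

Emit:
apply_moves([
  [[7,-31,0,0],[7,-31,0,0],[7,-31,0,0],[7,-31,0,0],[7,-31,0,0]],
])

```text
time_s: 21.08
tool_pos: [0.5635, 0.104, 0.1518]
eef_rot: [180.0, 0.0, 175.6]
ft_force: [0.1, 1.0, -1.3]
opening: 0.422
gripper_force: 40.1
```

Emit:
apply_moves([
  [[7,-31,0,0],[7,-31,0,0],[7,-31,0,0],[7,-31,0,0],[7,-21,0,0]],
])

```text
time_s: 21.7
tool_pos: [0.5986, -0.0413, 0.1517]
eef_rot: [180.0, 0.0, 175.5]
ft_force: [-0.3, 1.1, 0.6]
opening: 0.421
gripper_force: 40.1
```

Emit:
apply_moves([
  [[0,2,-25,0],[0,0,-40,0],[0,0,-35,0],[0,0,-15,0],[0,0,-6,0]],
])

```text
time_s: 22.32
tool_pos: [0.598, -0.0378, 0.0309]
eef_rot: [180.0, -0.1, 175.6]
ft_force: [-12.4, 1.6, 31.4]
opening: 0.421
gripper_force: 42.8
```

Emit:
apply_moves([
  [[0,0,0,0],[0,0,0,0]],
])

```text
time_s: 22.58
tool_pos: [0.5993, -0.0382, 0.0315]
eef_rot: [-180.0, 0.1, 175.5]
ft_force: [-0.3, -0.0, 0.5]
opening: 0.424
gripper_force: 40.1
```

Emit:
apply_moves([
  [[0,0,0,0],[0,0,0,0],[0,0,15,0],[0,0,50,0],[0,0,50,0]],
], fingers=0.15)

```text
time_s: 23.2
tool_pos: [0.5983, -0.0381, 0.1475]
eef_rot: [180.0, 0.0, 175.5]
ft_force: [-0.1, -0.3, 0.4]
opening: 0.572
gripper_force: 0.0
```

Run:
```python
from h import *
s=ctrl.observe();print(s["tool_pos"],s["eef_rot"],s["ft_force"],s["opening"])
w=ctrl.capture("wrist");t=ctrl.capture("top")[165:290,190:420]
save(np.vstack([cv2.resize(w,(533,400))[120:],cv2.resize(t,(533,290))]),"w6.png")
```

```text
[ 0.59826022 -0.03806274  0.14747385] [1.79996353e+02 6.67198671e-03 1.75545000e+02] [-0.12439259 -0.3125735   0.44399066] 0.5721606419800245
```

View pics/w6.png

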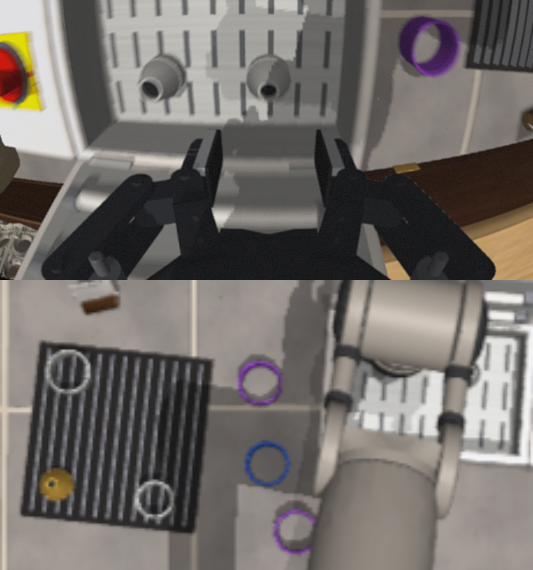

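Both nozzles stand in the chamber, at (160,78) and (268,78). The large ring is still at (68,371), so it is next.

Emit:
apply_moves([
  [[0,30,2,0],[0,30,0,0],[0,30,0,0],[0,30,0,0],[0,30,0,0]],
], fingers=0.75, squeeze=30)

```text
time_s: 23.92
tool_pos: [0.5982, 0.1129, 0.1478]
eef_rot: [180.0, 0.0, 175.5]
ft_force: [-0.8, 0.4, -0.6]
opening: 0.878
gripper_force: 0.0
```

Emit:
apply_moves([
  [[0,30,0,0],[0,30,0,0],[0,30,0,0],[0,30,0,0],[0,30,0,0]],
])

```text
time_s: 24.55
tool_pos: [0.5982, 0.2629, 0.1477]
eef_rot: [180.0, 0.0, 175.5]
ft_force: [0.4, 0.5, -0.6]
opening: 0.877
gripper_force: 0.0
```

Emit:
apply_moves([
  [[0,30,0,0],[0,30,0,0],[-2,30,0,0],[0,3,0,0],[0,0,0,0]],
])

```text
time_s: 25.18
tool_pos: [0.5963, 0.3545, 0.1474]
eef_rot: [-180.0, -0.0, 175.6]
ft_force: [-0.1, -0.8, -0.1]
opening: 0.873
gripper_force: 0.0
```

Emit:
apply_moves([
  [[0,0,-30,0],[0,0,-45,0],[0,0,-35,0],[0,0,-15,0],[0,0,-6,0]],
])

```text
time_s: 25.8
tool_pos: [0.5967, 0.3542, 0.0163]
eef_rot: [-180.0, -0.0, 175.5]
ft_force: [0.3, 0.2, 0.8]
opening: 0.873
gripper_force: 0.0
```

Emit:
apply_moves([
  [[0,0,0,0],[0,0,0,0],[0,0,0,0],[0,0,0,0],[0,0,0,0]],
], fingers=-1)

```text
time_s: 26.42
tool_pos: [0.5973, 0.3553, 0.018]
eef_rot: [179.9, 0.2, 175.5]
ft_force: [-0.4, -1.0, 6.4]
opening: 0.607
gripper_force: 31.9
```

Emit:
apply_moves([
  [[0,0,20,0],[0,0,50,0],[0,0,50,0],[0,-10,15,0],[-4,-30,0,0]],
])

```text
time_s: 27.05
tool_pos: [0.5926, 0.3155, 0.1533]
eef_rot: [179.9, 0.2, 175.6]
ft_force: [-0.3, 0.2, -1.5]
opening: 0.608
gripper_force: 31.7
```

Emit:
apply_moves([
  [[-5,-30,0,0],[-5,-30,0,0],[-5,-30,0,0],[-5,-30,0,0],[-5,-30,0,0]],
])

```text
time_s: 27.68
tool_pos: [0.5664, 0.1636, 0.151]
eef_rot: [-180.0, -0.1, 175.5]
ft_force: [0.9, 0.0, -0.4]
opening: 0.611
gripper_force: 31.7
```

Emit:
apply_moves([
  [[-5,-30,0,0],[-5,-30,0,0],[-5,-30,0,0],[-5,-30,0,0],[-5,-30,0,0]],
])

```text
time_s: 28.3
tool_pos: [0.5414, 0.0138, 0.151]
eef_rot: [180.0, -0.1, 175.5]
ft_force: [0.4, 0.1, -0.6]
opening: 0.607
gripper_force: 31.7
```

Emit:
apply_moves([
  [[-4,-30,0,0],[0,-21,0,0],[0,0,0,0]],
])

```text
time_s: 28.68
tool_pos: [0.5377, -0.0374, 0.1511]
eef_rot: [180.0, -0.1, 175.4]
ft_force: [0.3, 0.6, 0.0]
opening: 0.611
gripper_force: 31.7
```

Emit:
apply_moves([
  [[1,1,-30,0],[0,0,-40,0],[0,0,-30,0],[0,0,-9,0],[0,0,-2,0]],
])

```text
time_s: 29.3
tool_pos: [0.5394, -0.0346, 0.0404]
eef_rot: [180.0, -0.0, 175.6]
ft_force: [0.2, 0.3, -0.6]
opening: 0.605
gripper_force: 31.7
```

Emit:
apply_moves([
  [[0,0,-2,0],[0,0,-1,0],[0,0,-1,0],[0,0,0,0]],
])

```text
time_s: 29.8
tool_pos: [0.5394, -0.0351, 0.0365]
eef_rot: [180.0, 0.0, 175.5]
ft_force: [0.2, 0.1, -0.1]
opening: 0.606
gripper_force: 31.7
```

Emit:
apply_moves([
  [[0,0,-1,0],[0,0,-1,0],[0,0,0,0]],
])

```text
time_s: 30.18
tool_pos: [0.5396, -0.0351, 0.0359]
eef_rot: [-180.0, 0.1, 175.5]
ft_force: [-4.9, 0.2, 14.1]
opening: 0.606
gripper_force: 32.9
```

Emit:
apply_moves([
  [[0,0,0,0],[0,0,0,0],[0,0,15,0],[0,0,50,0],[0,0,50,0]],
], fingers=0.42)

```text
time_s: 30.8
tool_pos: [0.5392, -0.035, 0.1512]
eef_rot: [180.0, -0.0, 175.5]
ft_force: [0.6, 0.1, 0.1]
opening: 0.705
gripper_force: 0.0
```

Emit:
apply_moves([
  [[-10,28,0,0],[-10,28,0,0],[-10,28,0,0],[-10,28,0,0],[-10,28,0,0]],
])

```text
time_s: 31.42
tool_pos: [0.4891, 0.1058, 0.1503]
eef_rot: [180.0, 0.1, 175.5]
ft_force: [-0.0, -0.5, -0.4]
opening: 0.71
gripper_force: 0.0
```

Run:
```python
from h import *
s=ctrl.observe();print(s["tool_pos"],s["ft_force"],s["opening"])
w=ctrl.capture("wrist");t=ctrl.capture("top")[165:290,190:420]
save(np.vstack([cv2.resize(w,(533,400))[:],cv2.resize(t,(368,200),interpolation=2).repeat(1,1)[:, :368] if 0 else cv2.copyMakeBorder(cv2.resize(t,(368,200)),0,0,0,165,0)]),"w7.png")
```

```text
[0.48912073 0.10581022 0.1502731 ] [-0.03273709 -0.51933084 -0.38861079] 0.709571757783422
```

View pics/w7.png

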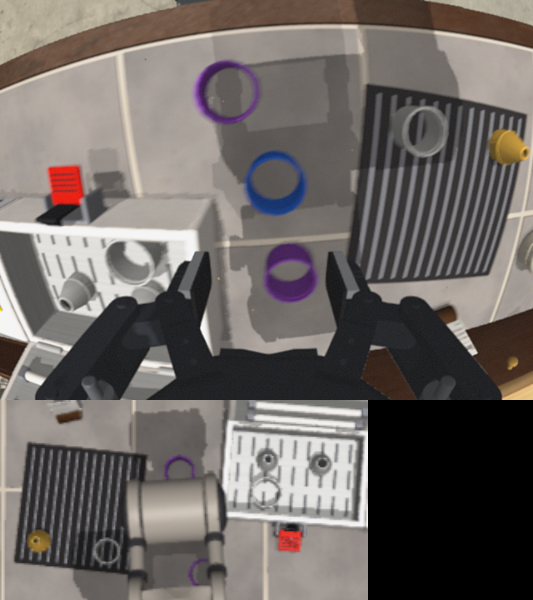

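The large cutter stands upright in the chamber next to the nozzles, and cutter 1 and the brass nozzle have not moved. I pick cutter 1.

Emit:
apply_moves([
  [[-10,28,0,0],[-10,28,0,0],[-10,28,0,0],[-10,28,0,0],[-10,29,0,0]],
], fingers=0.6)

```text
time_s: 32.15
tool_pos: [0.4397, 0.2462, 0.15]
eef_rot: [180.0, 0.1, 175.5]
ft_force: [-0.1, -0.2, 0.2]
opening: 0.8
gripper_force: 0.0
```

Emit:
apply_moves([
  [[0,1,-20,0],[0,0,-40,0],[0,0,-40,0],[0,0,-24,0],[0,0,-10,0]],
])

```text
time_s: 32.78
tool_pos: [0.4394, 0.2463, 0.0145]
eef_rot: [-180.0, -0.1, 175.5]
ft_force: [0.3, 0.1, 0.7]
opening: 0.803
gripper_force: 0.0
```

Emit:
apply_moves([
  [[0,0,0,0],[0,0,0,0],[0,0,0,0],[0,0,0,0],[0,0,0,0]],
], fingers=-1)

```text
time_s: 33.4
tool_pos: [0.4401, 0.2471, 0.0162]
eef_rot: [180.0, 0.1, 175.5]
ft_force: [-0.9, -1.0, 5.9]
opening: 0.522
gripper_force: 31.1
```

Emit:
apply_moves([
  [[0,0,20,0],[0,0,50,0],[0,0,50,0],[0,0,15,0],[0,0,0,0]],
])

```text
time_s: 34.02
tool_pos: [0.4395, 0.247, 0.1507]
eef_rot: [180.0, 0.1, 175.5]
ft_force: [0.3, 0.9, -0.7]
opening: 0.52
gripper_force: 31.0
```

Emit:
apply_moves([
  [[8,-31,0,0],[8,-31,0,0],[8,-31,0,0],[8,-31,0,0],[8,-31,0,0]],
])

```text
time_s: 34.65
tool_pos: [0.4782, 0.0909, 0.148]
eef_rot: [-180.0, -0.2, 175.5]
ft_force: [0.8, -0.1, -1.3]
opening: 0.52
gripper_force: 31.0
```

Emit:
apply_moves([
  [[8,-31,0,0],[8,-31,0,0],[8,-31,0,0],[8,-31,0,0],[8,-31,0,0]],
])

```text
time_s: 35.28
tool_pos: [0.5183, -0.0638, 0.1478]
eef_rot: [179.9, -0.3, 175.5]
ft_force: [0.5, 0.8, -1.3]
opening: 0.522
gripper_force: 31.0
```

Emit:
apply_moves([
  [[8,-31,0,0],[4,-31,0,0],[0,0,0,0],[0,0,0,0]],
])

```text
time_s: 35.78
tool_pos: [0.5304, -0.1244, 0.1486]
eef_rot: [179.9, -0.2, 175.5]
ft_force: [-0.3, 0.5, -0.4]
opening: 0.523
gripper_force: 31.1
```

Emit:
apply_moves([
  [[0,0,-30,0],[0,0,-40,0],[0,0,-30,0],[0,0,-9,0],[0,0,-2,0]],
])

```text
time_s: 36.4
tool_pos: [0.5314, -0.1244, 0.0392]
eef_rot: [180.0, -0.0, 175.6]
ft_force: [-0.1, 0.6, -0.7]
opening: 0.518
gripper_force: 31.1
```

Emit:
apply_moves([
  [[0,0,-2,0],[0,0,-1,0],[0,0,-1,0],[0,0,0,0]],
])

```text
time_s: 36.9
tool_pos: [0.5314, -0.1251, 0.0356]
eef_rot: [-180.0, 0.0, 175.5]
ft_force: [0.1, 1.0, -1.2]
opening: 0.523
gripper_force: 31.1
```

Lower 1 mm, release, lift and go to the brass nozzle at (0.459, 0.371).

Emit:
apply_moves([
  [[0,0,-1,0],[0,0,-0.5,0],[0,0,0,0]],
])

```text
time_s: 37.28
tool_pos: [0.5315, -0.1252, 0.0343]
eef_rot: [-180.0, 0.0, 175.5]
ft_force: [-1.3, 0.1, 4.6]
opening: 0.52
gripper_force: 31.4
```

Emit:
apply_moves([
  [[0,0,0,0],[0,0,0,0],[0,0,15,0],[0,0,50,0],[0,0,50,0]],
], fingers=0.25)

```text
time_s: 37.9
tool_pos: [0.5312, -0.125, 0.1508]
eef_rot: [180.0, -0.0, 175.5]
ft_force: [0.3, -0.1, -0.2]
opening: 0.621
gripper_force: 0.0
```

Emit:
apply_moves([
  [[-5,33,0,0],[-5,33,0,0],[-5,33,0,0],[-5,33,0,0],[-5,33,0,0]],
], squeeze=40)

```text
time_s: 38.52
tool_pos: [0.5063, 0.041, 0.1499]
eef_rot: [180.0, 0.1, 175.5]
ft_force: [-0.5, -1.1, 0.8]
opening: 0.625
gripper_force: 0.0
```

Emit:
apply_moves([
  [[-5,33,0,0],[-5,33,0,0],[-5,33,0,0],[-5,33,0,0],[-5,33,0,0]],
])

```text
time_s: 39.15
tool_pos: [0.4813, 0.2061, 0.1499]
eef_rot: [180.0, 0.1, 175.5]
ft_force: [-0.5, -0.3, 0.1]
opening: 0.624
gripper_force: 0.0
```

Emit:
apply_moves([
  [[-5,33,0,0],[-5,33,0,0],[-5,33,0,0],[-5,33,0,0],[-2,33,0,0]],
])

```text
time_s: 39.78
tool_pos: [0.4591, 0.3711, 0.15]
eef_rot: [180.0, 0.0, 175.6]
ft_force: [0.5, -0.4, 0.7]
opening: 0.625
gripper_force: 0.0
```

Run:
```python
from h import *
s=ctrl.observe();print(s["time_s"],s["tool_pos"],s["eef_rot"],s["ft_force"],s["opening"])
w=ctrl.capture("wrist");t=ctrl.capture("top")[165:290,190:420]
h=cv2.cvtColor(ctrl.capture("top"),cv2.COLOR_RGB2HSV);m=cv2.inRange(h,(15,120,60),(30,255,255));k=np.zeros_like(m);k[180:285,195:290]=m[180:285,195:290]
for c in cv2.findContours(k,0,1)[0]:
    if cv2.contourArea(c)>20:p=cv2.minEnclosingCircle(c);print(p,onz("top",p[0],.024))
save(np.vstack([cv2.resize(w,(533,400))[100:],cv2.resize(t,(533,290))]),"w8.png")
```

```text
39.775 [0.45908776 0.3710922  0.14996827] [1.79965046e+02 4.50854680e-02 1.75554556e+02] [ 0.47121716 -0.35064471  0.65269784] 0.6251155182848345
```

View pics/w8.png

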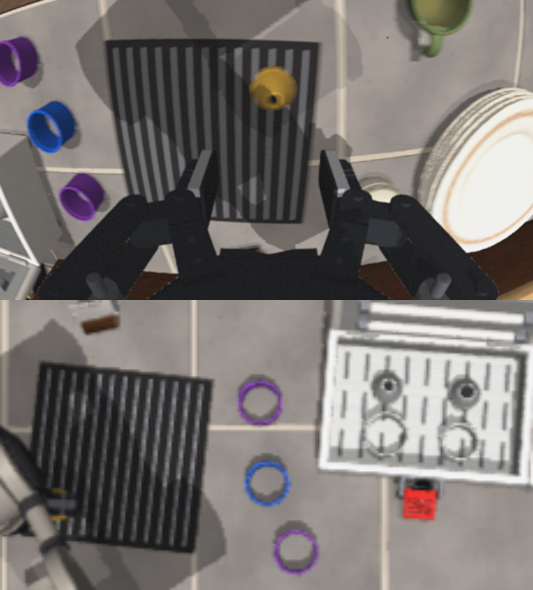

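The brass nozzle at (275,100) is aligned between the fingers. In the chamber, both nozzles and both cutters stand well apart. I pick the brass nozzle.

Emit:
apply_moves([
  [[0,0,-25,0],[0,0,-45,0],[0,0,-40,0],[0,0,-22,0],[0,0,-8,0]],
], fingers=0.4)

```text
time_s: 40.55
tool_pos: [0.4591, 0.3687, 0.008]
eef_rot: [-179.9, -0.1, 175.5]
ft_force: [0.6, -0.7, 0.4]
opening: 0.696
gripper_force: 0.0
```

Emit:
apply_moves([
  [[0,0,0,0],[0,0,0,0],[0,0,0,0],[0,0,0,0],[0,0,0,0]],
], fingers=-1)

```text
time_s: 41.18
tool_pos: [0.4601, 0.3702, 0.0101]
eef_rot: [179.9, 0.1, 175.5]
ft_force: [-0.8, -1.9, 6.2]
opening: 0.423
gripper_force: 40.4
```

Emit:
apply_moves([
  [[0,0,20,0],[0,0,50,0],[0,0,50,0],[0,0,20,0],[0,0,0,0]],
])

```text
time_s: 41.8
tool_pos: [0.46, 0.3705, 0.1506]
eef_rot: [179.9, 0.2, 175.6]
ft_force: [0.3, -0.7, 0.1]
opening: 0.424
gripper_force: 40.1
```

Emit:
apply_moves([
  [[7,-30,0,-0.105],[7,-30,0,-0.105],[7,-30,0,-0.105],[7,-30,0,-0.105],[7,-30,0,-0.105]],
])

```text
time_s: 42.42
tool_pos: [0.4936, 0.2187, 0.147]
eef_rot: [-179.9, -0.1, 145.3]
ft_force: [-0.6, 0.2, -0.4]
opening: 0.421
gripper_force: 40.2
```

Emit:
apply_moves([
  [[7,-30,0,-0.105],[7,-30,0,-0.105],[7,-30,0,-0.105],[7,-30,0,-0.105],[7,-30,0,-0.105]],
])

```text
time_s: 43.05
tool_pos: [0.5285, 0.069, 0.147]
eef_rot: [-179.8, -0.1, 115.2]
ft_force: [-0.0, 0.2, -1.7]
opening: 0.421
gripper_force: 40.2
```

Emit:
apply_moves([
  [[7,-30,0,-0.105],[7,-30,0,-0.105],[7,-30,0,-0.105],[7,-30,0,-0.105],[7,-30,0,-0.105]],
])

```text
time_s: 43.68
tool_pos: [0.5636, -0.0808, 0.1469]
eef_rot: [-179.8, -0.0, 85.1]
ft_force: [0.9, -0.6, -1.1]
opening: 0.424
gripper_force: 40.2
```

Emit:
apply_moves([
  [[2,-2,0,0],[0,0,0,0],[0,0,0,0]],
])

```text
time_s: 44.05
tool_pos: [0.5659, -0.081, 0.1483]
eef_rot: [-179.9, -0.0, 85.4]
ft_force: [0.3, 0.2, -1.1]
opening: 0.425
gripper_force: 40.2
```

Emit:
apply_moves([
  [[2,-2,-30,0],[0,0,-40,0],[0,0,-30,0],[0,0,-9,0],[0,0,-4,0]],
])

```text
time_s: 44.68
tool_pos: [0.5686, -0.0836, 0.0361]
eef_rot: [180.0, 0.0, 85.4]
ft_force: [-0.4, 0.6, -0.5]
opening: 0.421
gripper_force: 40.2
```

Emit:
apply_moves([
  [[0,0,-2,0],[0,0,-1,0],[0,0,-1,0],[0,0,-1,0],[0,0,0,0]],
])

```text
time_s: 45.3
tool_pos: [0.5683, -0.0841, 0.0308]
eef_rot: [180.0, 0.0, 85.3]
ft_force: [0.1, -0.6, -0.6]
opening: 0.422
gripper_force: 40.2
```

Emit:
apply_moves([
  [[0,0,-1,0],[0,0,-1,0],[0,0,0,0]],
])

```text
time_s: 45.68
tool_pos: [0.5683, -0.084, 0.0287]
eef_rot: [-180.0, -0.0, 85.3]
ft_force: [0.5, 0.5, -0.7]
opening: 0.425
gripper_force: 40.2
```

Emit:
apply_moves([
  [[0,0,0,0],[0,0,0,0],[0,0,15,0],[0,0,50,0],[0,0,50,0]],
], fingers=0.1)

```text
time_s: 46.3
tool_pos: [0.5682, -0.084, 0.146]
eef_rot: [180.0, 0.0, 85.3]
ft_force: [0.2, -0.7, 0.8]
opening: 0.55
gripper_force: 0.0
```

Emit:
apply_moves([
  [[0,0,50,0],[0,0,50,0],[0,0,50,0],[0,0,0,0],[0,0,0,0]],
])

```text
time_s: 46.92
tool_pos: [0.5679, -0.0839, 0.294]
eef_rot: [180.0, -0.0, 85.3]
ft_force: [-0.4, 1.1, 0.0]
opening: 0.546
gripper_force: 0.0
```

Run:
```python
from h import *
s=ctrl.observe();print(s["time_s"],s["tool_pos"],s["eef_rot"],s["ft_force"])
t=ctrl.capture("top");h=cv2.cvtColor(t,cv2.COLOR_RGB2HSV)
m=cv2.inRange(h,(15,90,60),(30,255,255));m[:, :325]=0;m[:,420:]=0;m[:150]=0;m[260:]=0
for c in cv2.findContours(m,0,1)[0]: print("brass top",cv2.boundingRect(c),onz("top",cv2.minEnclosingCircle(c)[0],.046).round(4))
b=ctrl.capture("side");print("lid corner white? hinge/edge proj side",[proj("side",p).round(0) for p in((.69,-.1,.24),(.68,.03,.25))])
# lid top edge points (side view white plate)
save(np.vstack([cv2.resize(t[150:270,320:470],(560,448)),cv2.resize(b[170:300,230:400],(200,152)).repeat(1,0) if 0 else cv2.copyMakeBorder(cv2.resize(b[190:280,260:360],(167,150)),0,0,0,393,0)]),"last_a.png")
```

```text
46.925 [ 0.56790362 -0.08392635  0.29400893] [ 1.79994025e+02 -1.81902194e-04  8.53019862e+01] [-0.40922232  1.1109585   0.0232777 ]
brass top (366, 207, 12, 14) [ 0.5653 -0.0819  0.046 ]
brass top (325, 150, 39, 6) [ 0.7404 -0.0026  0.046 ]
lid corner white? hinge/edge proj side [array([273., 183.]), array([267., 196.])]
```

Run:
```python
from h import *
w=ctrl.capture("wrist");t=ctrl.capture("top");b=ctrl.capture("side")
r=np.hstack([cv2.resize(t[160:265,315:470],(400,271)),cv2.resize(b[170:280,250:370],(296,271))])
save(np.vstack([cv2.resize(w[:330],(696,326),interpolation=cv2.INTER_AREA),r]),"fin.png")
```

```text
(no output)
```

View pics/fin.png

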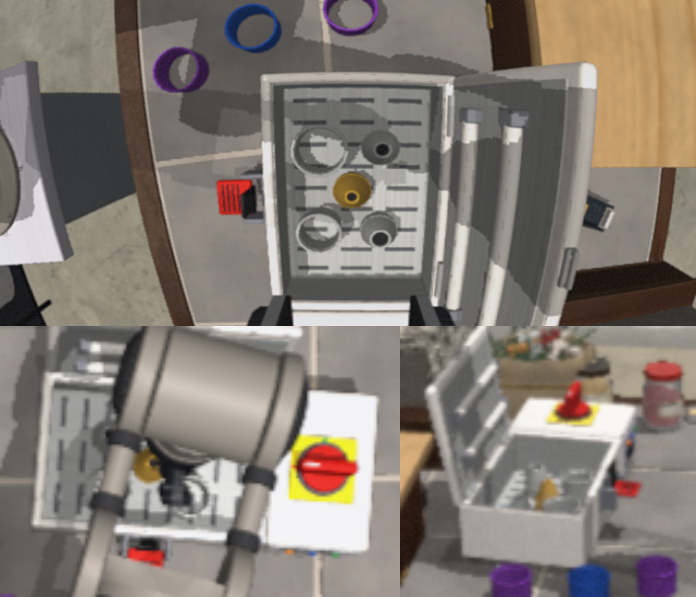

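All five tools stand upright in the chamber: cutters at (320,150) and (318,228), nozzles at (380,150), (380,230) and brass at (352,190). The lid is fully open and the handle is off. Now I go behind the lid with the fingers shut.

Emit:
apply_moves([
  [[38,-3,3,0],[38,-3,3,0],[38,-3,0,0],[38,-3,0,0],[0,0,0,0]],
], fingers=-1)

```text
time_s: 47.8
tool_pos: [0.7216, -0.0962, 0.2955]
eef_rot: [-179.7, -0.0, 85.3]
ft_force: [0.2, -0.8, 0.0]
opening: -0.001
gripper_force: 0.0
```

Emit:
apply_moves([
  [[0,0,-20,0],[0,0,-30,0],[0,0,-30,0],[0,0,-10,0],[0,0,0,0]],
])

```text
time_s: 48.42
tool_pos: [0.7198, -0.096, 0.2109]
eef_rot: [180.0, 0.0, 85.3]
ft_force: [0.6, 0.0, 0.7]
opening: -0.004
gripper_force: 0.0
```

Emit:
apply_moves([
  [[-10,1,-3,0],[-10,1,0,0],[-12,1,0,0],[-10,1,2,0],[-10,1,2,0]],
])

```text
time_s: 49.05
tool_pos: [0.6688, -0.0915, 0.2141]
eef_rot: [179.7, 0.1, 85.3]
ft_force: [2.5, -0.5, 1.1]
opening: 0.004
gripper_force: 0.5
```

Emit:
apply_moves([
  [[-10,1,2,0],[-12,1,2,0],[-12,1,0,0],[-12,1,-1,0],[-12,1,-2,0]],
])

```text
time_s: 49.68
tool_pos: [0.6098, -0.0859, 0.2117]
eef_rot: [180.0, -0.0, 85.3]
ft_force: [2.5, 0.1, 0.1]
opening: 0.002
gripper_force: 0.9
```

Run:
```python
from h import *
s=ctrl.observe();print(s["tool_pos"],s["ft_force"])
```

```text
[ 0.60983613 -0.08590265  0.21167844] [2.49558046 0.12094624 0.05110413]
```

The contact force is 2.5 N, so the lid is following.

Emit:
apply_moves([
  [[-12,1,-4,0],[-12,1,-4,0],[-12,1,-6,0],[-10,1,-8,0],[-10,1,-8,0]],
])

```text
time_s: 50.3
tool_pos: [0.554, -0.081, 0.1818]
eef_rot: [179.9, 0.0, 85.3]
ft_force: [1.3, -1.2, 0.8]
opening: 0.0
gripper_force: 0.8
```

Emit:
apply_moves([
  [[-10,1,-9,0],[-8,1,-11,0],[-7,0,-11,0],[-7,0,-12,0],[-5,0,-10,0]],
])

```text
time_s: 50.92
tool_pos: [0.5168, -0.079, 0.1281]
eef_rot: [-180.0, -0.0, 85.3]
ft_force: [2.2, -0.2, 1.5]
opening: -0.001
gripper_force: 0.8
```

Run:
```python
from h import *
s=ctrl.observe();print(s["tool_pos"],s["ft_force"])
```

```text
[ 0.51683542 -0.07900126  0.12809773] [ 2.19058344 -0.15333311  1.5298806 ]
```

Emit:
apply_moves([
  [[-5,0,-7,0],[-5,0,-7,0],[-4,0,-6,0],[0,0,-4,0],[0,0,-2,0]],
])

```text
time_s: 51.55
tool_pos: [0.5022, -0.079, 0.1027]
eef_rot: [-179.9, -0.0, 85.3]
ft_force: [-4.2, -0.8, 4.0]
opening: 0.003
gripper_force: 2.0
```

Emit:
apply_moves([
  [[0,0,-1,0],[0,0,-1,0],[0,0,-1,0],[0,0,0,0]],
])

```text
time_s: 52.05
tool_pos: [0.5034, -0.079, 0.0997]
eef_rot: [-180.0, -0.0, 85.3]
ft_force: [-1.3, -0.3, 2.2]
opening: -0.002
gripper_force: 0.8
```

Emit:
apply_moves([
  [[0,0,-1,0],[0,0,-1,0],[0,0,0,0]],
])

```text
time_s: 52.42
tool_pos: [0.5033, -0.079, 0.098]
eef_rot: [180.0, -0.0, 85.3]
ft_force: [-2.7, 0.3, 3.7]
opening: 0.001
gripper_force: 2.0
```

Emit:
apply_moves([
  [[0,0,-1,0],[0,0,0,0]],
])

```text
time_s: 52.68
tool_pos: [0.5033, -0.079, 0.0973]
eef_rot: [180.0, 0.0, 85.3]
ft_force: [-3.9, 1.0, 8.2]
opening: -0.001
gripper_force: 4.1
```

Emit:
apply_moves([
  [[0,0,-1,0],[0,0,0,0]],
])

```text
time_s: 52.92
tool_pos: [0.5033, -0.079, 0.0968]
eef_rot: [180.0, 0.0, 85.3]
ft_force: [-5.5, 1.1, 11.9]
opening: -0.0
gripper_force: 6.1
```

Emit:
apply_moves([
  [[0,0,-1,0],[0,0,0,0]],
])

```text
time_s: 53.18
tool_pos: [0.5033, -0.079, 0.0962]
eef_rot: [180.0, 0.0, 85.3]
ft_force: [-6.8, 1.2, 16.1]
opening: -0.002
gripper_force: 8.1
```

That is a firm stop at z 0.096. I lift off and check numerically that the lid stays shut, using the amber window as seen at the start.

Emit:
apply_moves([
  [[0,0,5,0],[0,0,20,0],[0,0,40,0],[0,0,30,0],[0,-10,0,0]],
])

```text
time_s: 53.8
tool_pos: [0.5049, -0.0893, 0.1919]
eef_rot: [179.7, 0.1, 85.4]
ft_force: [0.3, 0.1, -0.4]
opening: 0.003
gripper_force: 0.0
```

Emit:
apply_moves([
  [[9,-29,0,0],[9,-29,0,0],[9,-29,0,0],[9,-29,0,0],[9,-29,0,0]],
], fingers=0.1)

```text
time_s: 54.42
tool_pos: [0.5481, -0.2354, 0.188]
eef_rot: [-179.9, -0.0, 85.3]
ft_force: [0.3, -0.4, -0.5]
opening: 0.553
gripper_force: 0.0
```

Emit:
apply_moves([
  [[9,-30,0,0],[0,0,0,0],[0,0,0,0],[0,0,0,0]],
])

```text
time_s: 54.92
tool_pos: [0.5571, -0.2631, 0.1895]
eef_rot: [-180.0, -0.0, 85.4]
ft_force: [-0.3, -0.7, -0.2]
opening: 0.548
gripper_force: 0.0
```

```bash
cat > chk.py <<'E'
from h import *
s=ctrl.observe();print(s["time_s"],s["tool_pos"],s["eef_rot"],s["ft_force"],s["opening"])
def big(im,lo,hi,roi):
    h=cv2.cvtColor(im,cv2.COLOR_RGB2HSV);m=cv2.inRange(h,lo,hi);a,b,c,d=roi;k=np.zeros_like(m);k[c:d,a:b]=m[c:d,a:b]
    cs=cv2.findContours(k,0,1)[0];return [tuple(np.round(cv2.minAreaRect(c)[0]+cv2.minAreaRect(c)[1]+(cv2.minAreaRect(c)[2],),1)) for c in cs if cv2.contourArea(c)>15]
A=((5,120,60),(15,255,200))
for n,roi in(("side",(280,330,195,250)),("top",(330,420,180,240))):
    print(n,"start",big(cv2.imread(f"pics/{n}0.png")[:,:,::-1].copy(),*A,roi),"now",big(ctrl.capture(n),*A,roi))
kt=wcam();w=ctrl.capture("wrist");h=cv2.cvtColor(w,cv2.COLOR_RGB2HSV)
r=cv2.inRange(h,(0,150,70),(6,255,255))|cv2.inRange(h,(174,150,70),(180,255,255))
for c in cv2.findContours(r,0,1)[0]:
    if cv2.contourArea(c)>300:
        q=cv2.minAreaRect(c);print("red",np.round(q[0]+q[1],0),q[2],cv2.boundingRect(c),wonz(q[0],.11,kt).round(4))
y=cv2.inRange(h,(22,150,120),(35,255,255));u=cv2.findNonZero(y);q=cv2.boundingRect(u);print("yellow",q,wonz((q[0]+q[2]/2,q[1]+q[3]/2),.088,kt).round(4))
E
python3 chk.py
```

```text
54.925 [ 0.55710067 -0.2631496   0.18948912] [-1.79966205e+02 -2.78195526e-02  8.53500422e+01] [-0.28356655 -0.66390481 -0.2033178 ] 0.548232244434541
side start [(np.float64(307.0), np.float64(224.2), np.float64(36.5), np.float64(21.5), np.float64(4.8))] now [(np.float64(303.5), np.float64(227.7), np.float64(27.9), np.float64(14.1), np.float64(7.1))]
top start [(np.float64(374.9), np.float64(209.5), np.float64(62.3), np.float64(36.0), np.float64(4.4))] now [(np.float64(374.7), np.float64(209.6), np.float64(62.0), np.float64(36.1), np.float64(4.4))]
red [204. 427.  29.  23.] 81.46923065185547 (192, 411, 25, 30) [ 0.4368 -0.4267  0.11  ]
red [327. 252.  93.  72.] 60.39554977416992 (286, 203, 75, 103) [ 0.5605 -0.2649  0.11  ]
red [166.  12.  25.  43.] 90.0 (145, 0, 44, 26) [ 0.4737 -0.1004  0.11  ]
yellow (272, 191, 103, 95) [ 0.5582 -0.2635  0.088 ]
```

The lid's window in the top view matches the shut state to within 0.3 px, two seconds after release, so it is latched. Now I turn the handle on (clockwise).

Emit:
apply_moves([
  [[0,-1,-20,0],[0,0,-30,0],[0,0,-20,0],[0,0,-10,0],[0,0,0,0]],
])

```text
time_s: 55.7
tool_pos: [0.5572, -0.2648, 0.1096]
eef_rot: [-180.0, -0.0, 85.3]
ft_force: [-0.2, 0.1, 0.4]
opening: 0.555
gripper_force: 0.0
```

Emit:
apply_moves([
  [[0,0,0,0],[0,0,0,0],[0,0,0,0],[0,0,0,0],[0,0,0,0]],
], fingers=-1, squeeze=30)

```text
time_s: 56.32
tool_pos: [0.5578, -0.2653, 0.1109]
eef_rot: [179.9, 0.0, 85.3]
ft_force: [-1.1, 0.4, 6.3]
opening: 0.154
gripper_force: 34.0
```

Emit:
apply_moves([
  [[0,0,0,-0.175],[0,0,0,-0.175],[0,0,0,-0.175],[0,0,0,-0.175],[0,0,0,-0.175]],
])

```text
time_s: 56.95
tool_pos: [0.5567, -0.2647, 0.1109]
eef_rot: [-180.0, 0.0, 34.9]
ft_force: [-5.6, 3.1, 10.1]
opening: 0.155
gripper_force: 34.5
```

Emit:
apply_moves([
  [[0,0,0,-0.175],[0,0,0,-0.175],[0,0,0,-0.175],[0,0,0,-0.175],[0,0,0,0]],
])

```text
time_s: 57.58
tool_pos: [0.5564, -0.2637, 0.1109]
eef_rot: [-179.9, 0.1, -5.0]
ft_force: [-7.0, 5.8, 10.5]
opening: 0.158
gripper_force: 34.7
```

Emit:
apply_moves([
  [[0,0,0,0],[0,0,0,0],[0,0,0,0],[0,0,30,0],[0,0,50,0]],
], fingers=0.1)

```text
time_s: 58.2
tool_pos: [0.5564, -0.2646, 0.1886]
eef_rot: [-179.9, 0.2, -4.9]
ft_force: [1.3, 0.2, 0.2]
opening: 0.554
gripper_force: 0.0
```

```bash
python3 chk.py
```

```text
58.2 [ 0.55638559 -0.26461759  0.18860047] [-179.87979926    0.24793144   -4.94772392] [1.26485532 0.18838557 0.16507848] 0.5540045277789741
side start [(np.float64(307.0), np.float64(224.2), np.float64(36.5), np.float64(21.5), np.float64(4.8))] now [(np.float64(303.0), np.float64(228.1), np.float64(28.7), np.float64(13.0), np.float64(6.3))]
top start [(np.float64(374.9), np.float64(209.5), np.float64(62.3), np.float64(36.0), np.float64(4.4))] now [(np.float64(374.7), np.float64(209.6), np.float64(62.0), np.float64(36.1), np.float64(4.4))]
red [139. 350.  30.  22.] 7.125016689300537 (123, 340, 31, 23) [ 0.4824 -0.1094  0.11  ]
red [521. 345.  52.  64.] 45.0 (488, 316, 62, 63) [ 0.4577 -0.4261  0.11  ]
red [313. 252.  71.  90.] 29.744882583618164 (282, 205, 72, 99) [ 0.5574 -0.2611  0.11  ]
red [600. 148.  28.  52.] 6.170175075531006 (585, 121, 31, 53) [ 0.6197 -0.483   0.11  ]
yellow (268, 194, 99, 91) [ 0.5582 -0.2642  0.088 ]
```

The handle bar points front to back again. I retract and do a final unobstructed check.

Emit:
apply_moves([
  [[-20,-10,20,0],[-35,-20,10,0],[-35,-20,0,0],[-35,-20,0,0],[-35,-20,0,0]],
])

```text
time_s: 58.98
tool_pos: [0.3958, -0.3552, 0.2185]
eef_rot: [-179.9, 0.1, -4.9]
ft_force: [0.2, -0.8, 0.3]
opening: 0.551
gripper_force: 0.0
```

Emit:
apply_moves([
  [[-35,-20,0,0],[-35,-20,0,0],[-35,-20,0,0],[-35,-20,0,0],[0,0,0,0]],
])

```text
time_s: 59.6
tool_pos: [0.2551, -0.4358, 0.2186]
eef_rot: [-179.9, 0.1, -5.2]
ft_force: [0.5, -0.7, -0.1]
opening: 0.55
gripper_force: 0.0
```

```bash
python3 chk.py | head -3
python3 - <<'E'
from h import *
for n,roi in(("top",(400,470,180,262)),("side",(300,345,185,215))):
  for im in(cv2.imread(f"pics/{n}0.png")[:,:,::-1].copy(),ctrl.capture(n)):
    h=cv2.cvtColor(im,cv2.COLOR_RGB2HSV);m=cv2.inRange(h,(0,150,70),(6,255,255))|cv2.inRange(h,(174,150,70),(180,255,255));a,b,c,d=roi
    print(n,cv2.boundingRect(cv2.findNonZero(m[c:d,a:b])))
E
```

```text
59.6 [ 0.25514033 -0.43576017  0.21862374] [-1.79915589e+02  7.74647393e-02 -5.15518986e+00] [ 0.53563462 -0.67428381 -0.1097448 ] 0.5497576314766527
side start [(np.float64(307.0), np.float64(224.2), np.float64(36.5), np.float64(21.5), np.float64(4.8))] now [(np.float64(307.4), np.float64(224.2), np.float64(35.6), np.float64(21.4), np.float64(4.8))]
top start [(np.float64(374.9), np.float64(209.5), np.float64(62.3), np.float64(36.0), np.float64(4.4))] now [(np.float64(374.9), np.float64(209.6), np.float64(62.3), np.float64(36.3), np.float64(4.4))]
top (31, 24, 19, 21)
top (31, 24, 19, 21)
side (12, 10, 16, 12)
side (12, 10, 16, 12)
```

The lid and handle match the starting shut and on views in both cameras.

```bash
python3 -c "
from workcell import ctrl;print(ctrl.sign_off())"
```

```text
the job is handed in; nothing more can be done
None
```

The job is handed in: all five tools stand upright in the steriliser, the lid is snapped shut, and the handle was turned back on only after that, at about 60 s. The cup, timer, jar and coloured rings were never gripped or moved on purpose.

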